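# Sweep the loose bottle caps into the bench tray

### The arm

A 6-joint arm with a two-finger parallel gripper is mounted at the origin on the work surface. World frame = base frame: x ahead of the robot, y to its left, z up, the work surface at z = 0. Lengths are in mm, angles in rad, forces in N, time in s.
With the tool pointing down it reaches from about 250 to 725 mm from the base axis. Payload 4 kg.
Tool frame: the origin (TCP) lies between the finger pads; the fingertips stand 8 mm ahead of it and the grasp point (between the pads) lies 11 mm behind it; z points along the fingers, y is the line along which they close (so a half turn about z gives the same grasp; the last joint's range is limited). The gripper opens to 85 mm and grips with 20 to 120 N. Pads are 22 mm wide; open, the fingers measure 114 mm over their backs; the gripper's body (76 mm by 85 mm) begins 54 mm behind the grasp point. The pads swing forward as they close: fully open they stand 13 mm farther back than shut.
Start: joints at [1.144, 0.241, 0.005, 1.335, 0, 1.571], TCP at [206.978, 455.148, 239.306] pointing down, gripper open.
Joint ranges: [-2.72, 2.72], [-1.05, 1.87], [-1.09, 1.28], [-1.99, 2.15], [-1.42, 1.44], [-3.14, 3.14]. Speed limits (rad/s): [2.79, 2.79, 3.14, 3.14, 3.14, 3.14].

### API

Orientations are given as [roll, pitch, yaw] about the fixed x, y, z axes, in that order (R = Rz(yaw) Ry(pitch) Rx(roll)).
In Python, from plant import manip gives the robot as it stands. The module is installed in compiled form; this text tells all that it offers.
- The arm moves only by the tool servo_tool, never from a script. Its argument "motion" is a list of rows, each an object of numbers: "dx", "dy", "dz": the shift along the tool's x, y, z in m; "spin": the turn about the tool's z in rad; "gripper": the closure, from 0 (fully open) to 1 (shut). In form: [{"dx": .., "dy": .., "dz": .., "spin": .., "gripper": ..}, ...]. A call has 1 to 12 rows; each row is the pose to reach, as a shift and turn from the pose commanded when the call began, along the tool's axes at that moment; what a row does not reach only later rows make up. A row lasts 1/12 s, in which the tool goes at most 41.7 mm and 7.16 degrees, less where a joint would pass 70% of its speed; a pose out of reach is approached as far as the arm can. A call with a gripper value outside its range is refused whole. The fingers move at their own pace and stop on an object; the grip force is fixed at half the most. Time passes only in rows, so rows that repeat a pose let the fingers close. It gives the time, the measured TCP pose, the force, the opening and the grip force at its end, in the units of the state.
- manip.get_obs(): the state, without advancing time (a new reading comes with each control period).
- manip.grab_frame(name): name is "scene" or "top" or "wrist"; returns the picture (480x640x3 uint8, blue, green, red); there is no depth.
- manip.camera_params(name): a dict with "camera_matrix" (3x3 intrinsics, pixels), "R" (3x3) and "t" (3): a world point X has camera coordinates R X + t; the wrist camera has in their place "hand_eye" (4x4, takes a point from camera to tool coordinates, whose origin is the TCP and whose axes are the flange's). Camera axes: x right, y down, z forward; pixel columns grow to the right and rows downward; lengths in mm; the calibration is good to about 2 mm. A picture is of the moment at which its call begins: read the wrist's pose just before it. camera_params takes no time and is no camera call.
- manip.job_done(): hands the job in; it is judged then, once.
The state is a dict: "t": time; "joint_positions": joint angles; "joint_velocities": joint speeds; "effort": joint torques, N m; "tcp_pos": TCP position; "tool_rot": TCP orientation; "contact_force": force on the tool from outside, world axes, zero at the start; "torque": the same for the moment, N m; "finger_gap": opening from 0.0 (shut) to 1.0 (fully open); "grasp_force": force on a finger pad.
Only numpy, scipy, OpenCV 4.12 (cv2) and the standard library are available. Lean on these libraries where they do the work, as an engineer would, in place of code of your own. Each camera call takes 0.05 s, during which the arm holds its last target. There are 200 camera calls.

### The job

With the fingertips, sweep the three loose screw caps across the lab bench and in through the open side of the low tray, until each lies flat and wholly inside it. Slide them only: never pinch, lift or press hard on a cap, and leave the vials and everything else standing where they are.

Things in the scene. Friction and masses are not known exactly. Their poses are not given: they have to be found in the camera images.
- cap_a: blue plastic screw cap lying flat, closed side up: a plain round disc 40 mm across and 22 mm tall, 14 to 28 g, slides on the bench. Origin at the centre of its underside, z up. The three caps are alike.
- cap_b: blue plastic screw cap lying flat, closed side up: a plain round disc 40 mm across and 22 mm tall, 14 to 28 g, slides on the bench. Origin at the centre of its underside, z up. The three caps are alike.
- cap_c: blue plastic screw cap lying flat, closed side up: a plain round disc 40 mm across and 22 mm tall, 14 to 28 g, slides on the bench. Origin at the centre of its underside, z up. The three caps are alike.
- tray: low aluminium tray fixed to the bench on the right: three walls 4 mm thick, 28 mm tall, and one open side, the mouth, facing world +y within 0.3 rad. Origin: centre of its floor; its +y points out through the mouth. Inside x -80 to +80, y -60 (back wall) to +60 mm (mouth). Floor foil-thin, level with the bench, no lip: caps slide straight in. A cap is wholly inside when its centre is at y = +40 mm or less.
- vial_a: standing sample vial, brown glass with a narrower blue cap, 24 mm across and 45 mm tall, light and easily tipped; origin at the centre of its underside. Leave it standing where it is.
- vial_b: standing sample vial, brown glass with a narrower blue cap, 24 mm across and 45 mm tall, light and easily tipped; origin at the centre of its underside. Leave it standing where it is.
- stopper: black rubber stopper standing on its wide end, 36 mm across at the foot, 28 mm at the top, 30 mm tall; origin under its centre. Leave it.

How it is judged:
By the outcome, as a careful person would: the job done as asked, in the order asked, and still so for the second after the job is handed in, with the robot touching nothing.
It also fails if it takes over 67 s, if anything falls off the work surface, if the arm or the gripper's body presses on something with over 40 N, if the wrist force passes 120 N, or if a joint passes its speed limit or range.

## Working session

There is one attempt and no reset: what is moved stays moved. The work goes in short steps, Python scripts to look and compute and a tool call to move; the robot and the scene stay as the last step left them, time stands still between calls to the robot, and variables do not carry over. Pictures are saved under pics/ and viewed, at most 10 in all, crops included, and the job is handed in when it is done.

Besides the shell and the picture viewer there is one more tool, called after "Call:" by a JSON object that holds its "name" and its "arguments". servo_tool: Moves the arm, as the interface text tells. Its arguments: {"type":"object","properties":{"motion":{"type":"array"}},"required":["motion"]}

```bash
mkdir -p pics; python3 - <<'E'
from plant import manip
import cv2
o=manip.get_obs();print(o)
for n in("top","scene"):
    cv2.imwrite(f"pics/{n}0.png",manip.grab_frame(n)); print(n,manip.camera_params(n))
E
```

```text
{'t': 0.0, 'joint_positions': array([1.14399981e+00, 2.41388404e-01, 3.69326222e-03, 1.33522228e+00,
       1.53556671e-05, 1.57075512e+00]), 'joint_velocities': array([ 7.77992345e-04,  2.85639352e-04, -3.14462344e-04,  1.06218077e-03,
       -4.69127454e-05, -5.38137891e-04]), 'effort': array([-1.10083431e-03, -3.72312105e+01,  2.52411175e+01,  1.67470286e-02,
       -1.61980988e-04,  1.09002812e-05]), 'tcp_pos': array([206.70959095, 454.56809867, 238.41342098]), 'tool_rot': array([-3.13947156e+00, -1.54430338e-05,  2.71483731e+00]), 'contact_force': array([0.03854144, 0.13028979, 0.29461792]), 'torque': array([-0.03130015, -0.00627927, -0.00628081]), 'grasp_force': 0.0, 'finger_gap': 1.001522483647906}
top {'camera_matrix': array([[475.23294616,   0.        , 326.43530787],
       [  0.        , 475.23294616, 242.73167431],
       [  0.        ,   0.        ,   1.        ]]), 'R': array([[-0.02915998, -0.99926869,  0.02473418],
       [-0.98335119,  0.02423781, -0.18009152],
       [ 0.17936032, -0.02957385, -0.98333883]]), 't': array([-20.63310625, 571.00817204, 707.81218446])}
scene {'camera_matrix': array([[468.89525566,   0.        , 316.7329454 ],
       [  0.        , 468.89525566, 234.0485584 ],
       [  0.        ,   0.        ,   1.        ]]), 'R': array([[-0.90568798,  0.42388918, -0.00687389],
       [ 0.2948058 ,  0.61806885, -0.72875266],
       [-0.30466183, -0.66204899, -0.68474251]]), 't': array([530.27715583, -99.55410657, 891.66253098])}
```

View pics/top0.png

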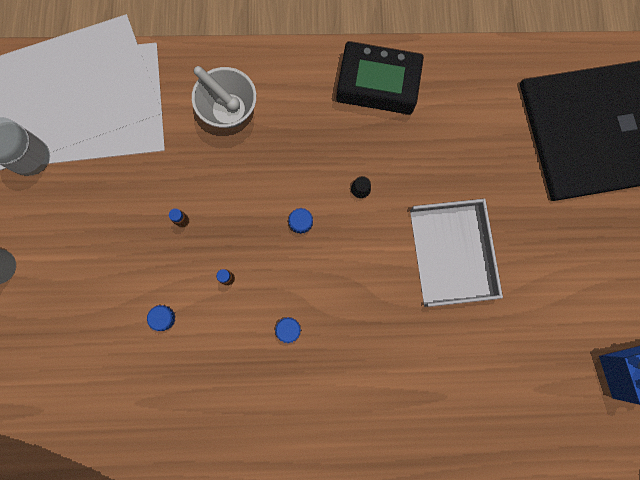

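View pics/scene0.png

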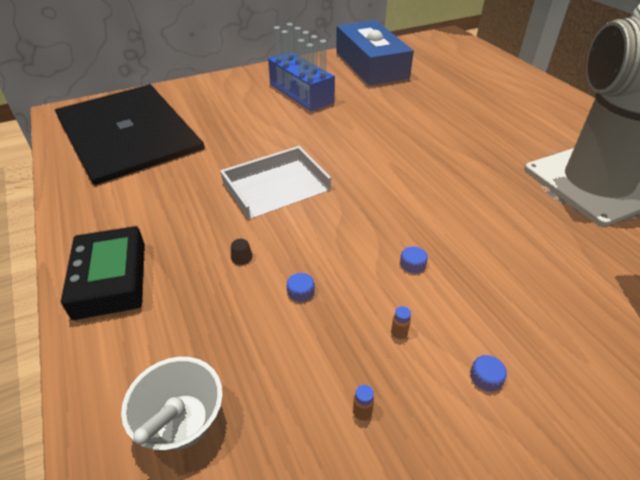

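The top view shows the caps at about (301,221), (288,330) and (160,318). The vials are at (177,216) and (224,276), and the stopper is at (361,187). The tray rim corners are at (411,207), (425,305), (501,297) and (486,200), with the mouth facing image-left (+y). The scene view agrees.

```bash
cat > h.py <<'E'
import numpy as np, cv2
from plant import manip
def ray(n,uv,z):
    p=manip.camera_params(n);R=p["R"];t=p["t"]
    d=R.T@np.linalg.inv(p["camera_matrix"])@[*uv,1]; c=-R.T@t
    return (c+d*(z-c[2])/d[2])[:2]
def blobs(n,im):
    h=cv2.cvtColor(im,cv2.COLOR_BGR2HSV)
    m=cv2.inRange(h,(105,130,60),(130,255,255))
    k,l,s,c=cv2.connectedComponentsWithStats(m)
    return [(c[i],s[i,4]) for i in range(1,k) if 60<s[i,4]<1500]
E
python3 - <<'E'
from h import *
for n in("top","scene"):
    im=cv2.imread(f"pics/{n}0.png")
    for c,a in blobs(n,im): print(n,c.round(1),a,"z16",ray(n,c,16).round(1),"z42",ray(n,c,42).round(1))
for c in [(411,207),(425,305),(501,297),(486,200)]: print("rim",c,ray("top",c,28).round(1))
for c in [(249,213),(329,186),(301,150),(222,169)]: print("rim s",c,ray("scene",c,0 if c[0]==249 else 28).round(1))
print("stopper",ray("top",(361,187),25),ray("scene",(241,250),17))
p=manip.camera_params("wrist");print(p)
im=cv2.imread("pics/top0.png")[160:350,140:520];cv2.imwrite("pics/c0.png",cv2.resize(im,None,fx=2.1,fy=2.1,interpolation=2))
E
```

```text
top [175.2 214.8] 135 z16 [630.7 215.7] z42 [624.2 208.1]
top [300.2 220.2] 450 z16 [616.6   6.1] z42 [610.5   5.4]
top [222.8 275.5] 132 z16 [526.1 135.2] z42 [523.1 130.2]
top [160.  317.9] 530 z16 [460.  235.3] z42 [459.2 227.1]
top [287.5 329.8] 485 z16 [435.1  30.2] z42 [435.1  28.7]
top [630.7 365.2] 607 z16 [ 362.3 -525.9] z42 [ 364.7 -508.9]
scene [372.8  39.4] 1028 z16 [  46.4 -764.2] z42 [  82.7 -705.3]
scene [300.1  70.2] 483 z16 [ 321.9 -665.2] z42 [ 344.6 -611.1]
scene [414.1 255.1] 298 z16 [430.7  27.7] z42 [448.1  47.4]
scene [300. 283.] 388 z16 [614.3   3.6] z42 [622.6  24.6]
scene [402.7 312.3] 123 z16 [507.  113.9] z42 [520.6 129.4]
scene [489.8 369. ] 624 z16 [456.6 235. ] z42 [472.6 244.5]
scene [364.4 393.1] 202 z16 [614.  196.3] z42 [622.3 207.7]
rim (411, 207) [ 632.2 -180.7]
rim (425, 305) [ 468.2 -193.4]
rim (501, 297) [ 477.6 -318.9]
rim (486, 200) [ 641.5 -309. ]
rim s (249, 213) [ 625.6 -197.8]
rim s (329, 186) [ 479.5 -174.2]
rim s (301, 150) [ 477.9 -302.8]
rim s (222, 169) [ 637.8 -308.2]
stopper [669.82993669 -98.2609551 ] [671.40190095 -98.3642474 ]
{'camera_matrix': array([[376.66906003,   0.        , 314.09928803],
       [  0.        , 376.66906003, 238.71428459],
       [  0.        ,   0.        ,   1.        ]]), 'hand_eye': array([[-3.00778906e-04, -9.45867106e-01, -3.24554044e-01,
         8.42810179e+01],
       [ 9.99999952e-01, -3.09573642e-04, -2.45363359e-05,
        -9.08713856e-01],
       [-7.72652642e-05, -3.24554035e-01,  9.45867154e-01,
        -1.33121907e+02],
       [ 0.00000000e+00,  0.00000000e+00,  0.00000000e+00,
         1.00000000e+00]])}
```

View pics/c0.png

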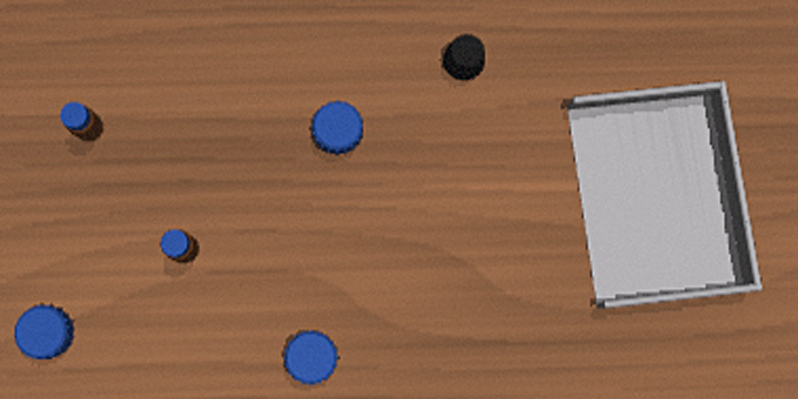

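Call:
{"name": "servo_tool", "arguments": {"motion": [{"dx":-0.03,"dy":-0.011,"dz":0.0,"spin":0.1,"gripper":0.7},{"dx":-0.06,"dy":-0.022,"dz":0.0,"spin":0.2,"gripper":0.7},{"dx":-0.09,"dy":-0.033,"dz":0.0,"spin":0.3,"gripper":0.7},{"dx":-0.12,"dy":-0.044,"dz":0.0,"spin":0.4,"gripper":0.7},{"dx":-0.15,"dy":-0.055,"dz":0.0,"spin":0.5,"gripper":0.7},{"dx":-0.18,"dy":-0.066,"dz":0.0,"spin":0.6,"gripper":0.7},{"dx":-0.21,"dy":-0.077,"dz":0.0,"spin":0.7,"gripper":0.7},{"dx":-0.24,"dy":-0.088,"dz":0.0,"spin":0.8,"gripper":0.7},{"dx":-0.27,"dy":-0.1,"dz":0.0,"spin":0.9,"gripper":0.7},{"dx":-0.3,"dy":-0.111,"dz":0.0,"spin":1.0,"gripper":0.7},{"dx":-0.33,"dy":-0.122,"dz":0.0,"spin":1.1,"gripper":0.7},{"dx":-0.36,"dy":-0.133,"dz":0.0,"spin":1.144,"gripper":0.7}]}}

```text
t: 1.1
tcp_pos: [480.3, 183.6, 238.9]
tool_rot: [-3.141, 0.0, 1.567]
contact_force: [0.4, 1.1, -0.2]
finger_gap: 0.3
grasp_force: 0.0
```

Call:
{"name": "servo_tool", "arguments": {"motion": [{"dx":-0.02,"dy":0.02,"dz":0.02,"spin":0,"gripper":0.7},{"dx":-0.04,"dy":0.04,"dz":0.04,"spin":0,"gripper":0.7},{"dx":-0.06,"dy":0.06,"dz":0.06,"spin":0,"gripper":0.7},{"dx":-0.08,"dy":0.08,"dz":0.08,"spin":0,"gripper":0.7},{"dx":-0.1,"dy":0.1,"dz":0.1,"spin":0,"gripper":0.7},{"dx":-0.12,"dy":0.12,"dz":0.12,"spin":0,"gripper":0.7},{"dx":-0.132,"dy":0.135,"dz":0.135,"spin":0,"gripper":0.7},{"dx":-0.132,"dy":0.135,"dz":0.16,"spin":0,"gripper":0.7},{"dx":-0.132,"dy":0.135,"dz":0.18,"spin":0,"gripper":0.7},{"dx":-0.132,"dy":0.135,"dz":0.2,"spin":0,"gripper":0.7},{"dx":-0.132,"dy":0.135,"dz":0.215,"spin":0,"gripper":0.7},{"dx":-0.132,"dy":0.135,"dz":0.223,"spin":0,"gripper":0.7}]}}

```text
t: 2.1
tcp_pos: [612.4, 52.7, 13.1]
tool_rot: [-3.136, 0.0, 1.571]
contact_force: [-0.5, -0.8, -0.6]
finger_gap: 0.3
grasp_force: 0.0
```

```bash
python3 - <<'E'
from h import *
a=manip.grab_frame("top");b=manip.grab_frame("scene")
a=cv2.resize(a[150:300,200:440],(800,500));cv2.imwrite("pics/a1.png",a)
b=cv2.resize(b[200:380,200:500],(800,480));cv2.imwrite("pics/b1.png",b)
print(manip.get_obs()["tcp_pos"])
E
```

```text
[612.8162225   52.88216634  14.07941453]
```

View pics/b1.png

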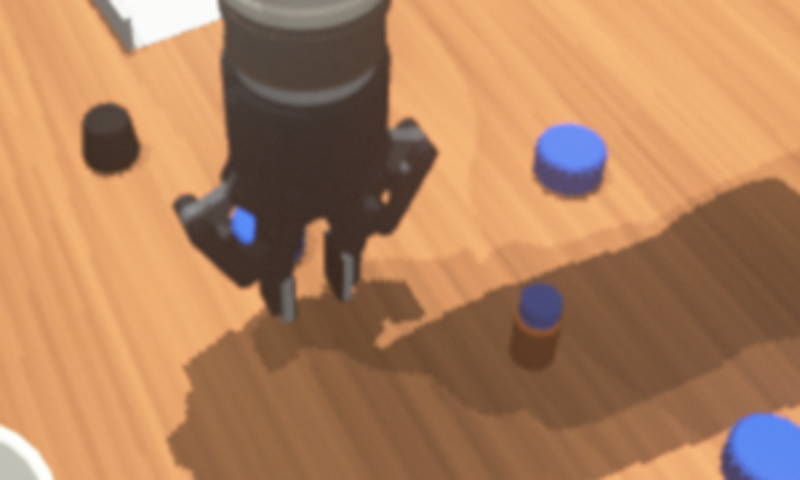

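The fingers are 30 mm apart, lowered squarely behind cap A and clear of the stopper. Next is pushing A.

Call:
{"name": "servo_tool", "arguments": {"motion": [{"dx":-0.01,"dy":0,"dz":0,"spin":0,"gripper":0.7},{"dx":-0.02,"dy":0,"dz":0,"spin":0,"gripper":0.7},{"dx":-0.032,"dy":-0.002,"dz":0,"spin":0,"gripper":0.7},{"dx":-0.045,"dy":-0.005,"dz":0,"spin":0,"gripper":0.7},{"dx":-0.06,"dy":-0.008,"dz":0,"spin":0,"gripper":0.7},{"dx":-0.075,"dy":-0.011,"dz":0,"spin":0,"gripper":0.7},{"dx":-0.09,"dy":-0.014,"dz":0,"spin":0,"gripper":0.7},{"dx":-0.105,"dy":-0.018,"dz":0,"spin":0,"gripper":0.7},{"dx":-0.12,"dy":-0.021,"dz":0,"spin":0,"gripper":0.7},{"dx":-0.135,"dy":-0.024,"dz":0,"spin":0,"gripper":0.7},{"dx":-0.15,"dy":-0.027,"dz":0,"spin":0,"gripper":0.7},{"dx":-0.165,"dy":-0.03,"dz":0,"spin":0,"gripper":0.7}]}}

```text
t: 3.2
tcp_pos: [583.9, -114.1, 16.6]
tool_rot: [3.141, 0.0, 1.57]
contact_force: [0.7, 1.3, 1.1]
finger_gap: 0.301
grasp_force: 0.3
```

Call:
{"name": "servo_tool", "arguments": {"motion": [{"dx":-0.012,"dy":-0.001,"dz":0,"spin":0,"gripper":0.7},{"dx":-0.024,"dy":0,"dz":0,"spin":0,"gripper":0.7},{"dx":-0.036,"dy":0,"dz":0,"spin":0,"gripper":0.7},{"dx":-0.048,"dy":0.001,"dz":0,"spin":0,"gripper":0.7},{"dx":-0.06,"dy":0.002,"dz":0,"spin":0,"gripper":0.7},{"dx":-0.073,"dy":0.002,"dz":0,"spin":0,"gripper":0.7},{"dx":-0.086,"dy":0.003,"dz":0,"spin":0,"gripper":0.7},{"dx":-0.099,"dy":0.004,"dz":0,"spin":0,"gripper":0.7},{"dx":-0.112,"dy":0.005,"dz":0,"spin":0,"gripper":0.7},{"dx":-0.122,"dy":0.005,"dz":0,"spin":0,"gripper":0.7},{"dx":-0.13,"dy":0.006,"dz":0,"spin":0,"gripper":0.7},{"dx":-0.135,"dy":0.006,"dz":0,"spin":0,"gripper":0.7}]}}

```text
t: 4.2
tcp_pos: [590.7, -248.3, 16.2]
tool_rot: [3.141, 0.0, 1.57]
contact_force: [0.3, -0.3, 0.3]
finger_gap: 0.298
grasp_force: 0.2
```

Call:
{"name": "servo_tool", "arguments": {"motion": [{"dx":0.01,"dy":0,"dz":0,"spin":0,"gripper":0.7},{"dx":0.02,"dy":0,"dz":0,"spin":0,"gripper":0.7},{"dx":0.02,"dy":0,"dz":-0.03,"spin":0,"gripper":0.7},{"dx":0.02,"dy":0,"dz":-0.06,"spin":0,"gripper":0.7},{"dx":0.03,"dy":0,"dz":-0.09,"spin":0,"gripper":0.7},{"dx":0.06,"dy":-0.015,"dz":-0.09,"spin":0,"gripper":0.7},{"dx":0.09,"dy":-0.03,"dz":-0.09,"spin":0,"gripper":0.7},{"dx":0.12,"dy":-0.045,"dz":-0.09,"spin":0,"gripper":0.7},{"dx":0.15,"dy":-0.06,"dz":-0.09,"spin":0,"gripper":0.7},{"dx":0.18,"dy":-0.075,"dz":-0.09,"spin":0,"gripper":0.7},{"dx":0.21,"dy":-0.09,"dz":-0.09,"spin":0,"gripper":0.7},{"dx":0.24,"dy":-0.105,"dz":-0.09,"spin":0,"gripper":0.7}]}}

```text
t: 5.2
tcp_pos: [483.8, -4.1, 106.3]
tool_rot: [-3.141, -0.001, 1.573]
contact_force: [0.3, 0.2, 0.4]
finger_gap: 0.298
grasp_force: 0.0
```

```bash
python3 - <<'E'
from h import *
a=manip.grab_frame("top");b=manip.grab_frame("scene")
cv2.imwrite("pics/a2.png",a)
for n,im in(("top",a),("scene",b)):
    for c,s in blobs(n,im): print(n,c.round(1),s,"z16",ray(n,c,16).round(1))
print(manip.get_obs()["tcp_pos"])
E
```

```text
top [175.  214.6] 129 z16 [631.1 216. ]
top [466.2 230.5] 431 z16 [ 592.1 -274.8]
top [159.7 317.9] 514 z16 [460.2 235.9]
top [630.9 365.1] 587 z16 [ 362.5 -526.2]
scene [355.8  35.9] 439 z16 [  78.2 -809.7]
scene [300.1  70.2] 487 z16 [ 322.  -665.2]
scene [252.5 175.7] 192 z16 [ 588.7 -279.4]
scene [417.4 253.6] 171 z16 [424.3  27.2]
scene [402.6 312. ] 90 z16 [506.8 113.4]
scene [489.6 369. ] 640 z16 [456.8 234.9]
scene [364.4 393.1] 202 z16 [614.  196.4]
[481.90132499  -1.97703455 106.10155593]
```

View pics/a2.png

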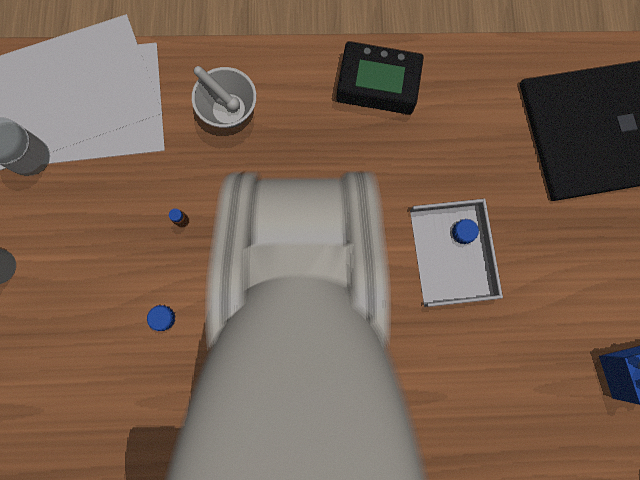

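Cap A appears at (466,230), inside the tray at (592,-275), exactly as planned. Cap B is next.

Call:
{"name": "servo_tool", "arguments": {"motion": [{"dx":0.028,"dy":-0.017,"dz":0,"spin":0,"gripper":0.7},{"dx":0.056,"dy":-0.034,"dz":0,"spin":0,"gripper":0.7},{"dx":0.083,"dy":-0.051,"dz":0,"spin":0,"gripper":0.7},{"dx":0.083,"dy":-0.051,"dz":0.025,"spin":0,"gripper":0.7},{"dx":0.083,"dy":-0.051,"dz":0.05,"spin":0,"gripper":0.7},{"dx":0.083,"dy":-0.051,"dz":0.07,"spin":0,"gripper":0.7},{"dx":0.083,"dy":-0.051,"dz":0.085,"spin":0,"gripper":0.7},{"dx":0.083,"dy":-0.051,"dz":0.09,"spin":0,"gripper":0.7},{"dx":0.083,"dy":-0.051,"dz":0.09,"spin":0,"gripper":0.7}]}}

```text
t: 6.05
tcp_pos: [433.1, 76.3, 15.2]
tool_rot: [-3.139, 0.0, 1.572]
contact_force: [-0.0, -0.8, 0.3]
finger_gap: 0.3
grasp_force: 0.0
```

Call:
{"name": "servo_tool", "arguments": {"motion": [{"dx":-0.01,"dy":0,"dz":0,"spin":0,"gripper":0.7},{"dx":-0.02,"dy":0.001,"dz":0,"spin":0,"gripper":0.7},{"dx":-0.031,"dy":0.005,"dz":0,"spin":0,"gripper":0.7},{"dx":-0.043,"dy":0.01,"dz":0,"spin":0,"gripper":0.7},{"dx":-0.055,"dy":0.015,"dz":0,"spin":0,"gripper":0.7},{"dx":-0.067,"dy":0.02,"dz":0,"spin":0,"gripper":0.7},{"dx":-0.08,"dy":0.026,"dz":0,"spin":0,"gripper":0.7},{"dx":-0.093,"dy":0.032,"dz":0,"spin":0,"gripper":0.7},{"dx":-0.106,"dy":0.038,"dz":0,"spin":0,"gripper":0.7},{"dx":-0.119,"dy":0.044,"dz":0,"spin":0,"gripper":0.7},{"dx":-0.132,"dy":0.05,"dz":0,"spin":0,"gripper":0.7},{"dx":-0.145,"dy":0.056,"dz":0,"spin":0,"gripper":0.7}]}}

```text
t: 7.05
tcp_pos: [491.6, -70.9, 17.5]
tool_rot: [3.139, 0.001, 1.57]
contact_force: [-0.2, -0.5, -0.0]
finger_gap: 0.302
grasp_force: 0.1
```

```bash
python3 - <<'E'
from h import *
for n in("top","scene"):
    for c,s in blobs(n,manip.grab_frame(n)): print(n,c.round(1),s,"z16",ray(n,c,16).round(1))
print(manip.get_obs()["tcp_pos"])
E
```

```text
top [175.3 214.9] 137 z16 [630.6 215.5]
top [466.  230.5] 435 z16 [ 592.  -274.5]
top [222.8 275.6] 131 z16 [526.1 135.1]
top [160.1 317.9] 534 z16 [460.  235.2]
top [630.5 365.2] 613 z16 [ 362.4 -525.6]
scene [298.1  70. ] 478 z16 [ 326.2 -668.5]
scene [291.7  94.4] 85 z16 [ 394.2 -550.3]
scene [252.5 175.8] 196 z16 [ 588.8 -279.1]
scene [348.5 216.7] 66 z16 [480.2 -97. ]
scene [402.6 312.5] 131 z16 [507.2 114.1]
scene [489.7 369. ] 631 z16 [456.6 235. ]
scene [364.4 393. ] 200 z16 [614.  196.3]
[492.57578318 -71.67629738  17.46680825]
```

Call:
{"name": "servo_tool", "arguments": {"motion": [{"dx":-0.012,"dy":0.005,"dz":0,"spin":0,"gripper":0.7},{"dx":-0.027,"dy":0.011,"dz":0,"spin":0,"gripper":0.7},{"dx":-0.043,"dy":0.017,"dz":0,"spin":0,"gripper":0.7},{"dx":-0.06,"dy":0.023,"dz":0,"spin":0,"gripper":0.7},{"dx":-0.077,"dy":0.025,"dz":0,"spin":0,"gripper":0.7},{"dx":-0.094,"dy":0.026,"dz":0,"spin":0,"gripper":0.7},{"dx":-0.111,"dy":0.027,"dz":0,"spin":0,"gripper":0.7},{"dx":-0.128,"dy":0.028,"dz":0,"spin":0,"gripper":0.7},{"dx":-0.145,"dy":0.029,"dz":0,"spin":0,"gripper":0.7},{"dx":-0.161,"dy":0.031,"dz":0,"spin":0,"gripper":0.7},{"dx":-0.175,"dy":0.032,"dz":0,"spin":0,"gripper":0.7},{"dx":-0.183,"dy":0.032,"dz":0,"spin":0,"gripper":0.7}]}}

```text
t: 8.15
tcp_pos: [523.0, -253.9, 16.4]
tool_rot: [3.141, 0.001, 1.57]
contact_force: [0.6, -0.0, 0.0]
finger_gap: 0.298
grasp_force: 0.2
```

Call:
{"name": "servo_tool", "arguments": {"motion": [{"dx":0.01,"dy":0,"dz":0,"spin":0,"gripper":0.7},{"dx":0.02,"dy":0,"dz":0,"spin":0,"gripper":0.7},{"dx":0.02,"dy":0,"dz":-0.03,"spin":0,"gripper":0.7},{"dx":0.02,"dy":0,"dz":-0.06,"spin":0,"gripper":0.7},{"dx":0.03,"dy":0,"dz":-0.09,"spin":0,"gripper":0.7},{"dx":0.06,"dy":-0.01,"dz":-0.1,"spin":0,"gripper":0.7},{"dx":0.09,"dy":-0.02,"dz":-0.1,"spin":0,"gripper":0.7},{"dx":0.12,"dy":-0.03,"dz":-0.1,"spin":0,"gripper":0.7},{"dx":0.15,"dy":-0.04,"dz":-0.1,"spin":0,"gripper":0.7},{"dx":0.18,"dy":-0.05,"dz":-0.1,"spin":0,"gripper":0.7},{"dx":0.215,"dy":-0.06,"dz":-0.1,"spin":0,"gripper":0.7},{"dx":0.25,"dy":-0.064,"dz":-0.1,"spin":0,"gripper":0.7}]}}

```text
t: 9.15
tcp_pos: [455.8, 0.7, 116.1]
tool_rot: [-3.14, -0.001, 1.572]
contact_force: [0.6, -0.2, -0.2]
finger_gap: 0.302
grasp_force: 0.0
```

Call:
{"name": "servo_tool", "arguments": {"motion": [{"dx":0.035,"dy":0,"dz":0,"spin":0,"gripper":0.7},{"dx":0.07,"dy":0,"dz":0,"spin":0,"gripper":0.7},{"dx":0.105,"dy":0,"dz":0,"spin":0,"gripper":0.7},{"dx":0.14,"dy":0,"dz":0,"spin":0,"gripper":0.7},{"dx":0.175,"dy":0,"dz":0,"spin":0,"gripper":0.7},{"dx":0.21,"dy":0,"dz":0,"spin":0,"gripper":0.7},{"dx":0.245,"dy":0,"dz":0,"spin":0,"gripper":0.7},{"dx":0.27,"dy":0,"dz":0,"spin":0,"gripper":0.7},{"dx":0.285,"dy":0,"dz":0,"spin":0,"gripper":0.7},{"dx":0.285,"dy":0,"dz":0,"spin":0,"gripper":0.7}]}}

```text
t: 9.98
tcp_pos: [457.3, 286.6, 116.1]
tool_rot: [-3.141, -0.001, 1.577]
contact_force: [0.1, -0.1, 0.1]
finger_gap: 0.301
grasp_force: 0.0
```

```bash
python3 - <<'E'
from h import *
for n in("top","scene"):
    for c,s in blobs(n,manip.grab_frame(n)): print(n,c.round(1),s,"z16",ray(n,c,16).round(1))
print(manip.get_obs()["tcp_pos"])
E
```

```text
top [175.3 214.9] 136 z16 [630.6 215.6]
top [466.  230.6] 438 z16 [ 591.9 -274.5]
top [473.2 270. ] 453 z16 [ 524.4 -281.1]
top [222.8 275.6] 131 z16 [526.1 135.1]
top [160. 318.] 531 z16 [459.9 235.3]
top [630.9 365.4] 611 z16 [ 362.  -526.2]
scene [372.8  39.4] 1029 z16 [  46.6 -764.1]
scene [299.9  70. ] 485 z16 [ 322.1 -666.2]
scene [284.6 165. ] 168 z16 [ 520.5 -285.6]
scene [252.5 175.8] 203 z16 [ 588.8 -278.9]
scene [402.7 312.3] 121 z16 [507.  113.9]
scene [489.8 369.1] 647 z16 [456.7 235.2]
scene [364.4 393.1] 201 z16 [614.  196.3]
[457.41530391 283.10162948 115.93698786]
```

Cap B is inside at (524,-281) and the vials haven't moved. Cap C is next, passing vial B on the robot side.

Call:
{"name": "servo_tool", "arguments": {"motion": [{"dx":0,"dy":0,"dz":0.025,"spin":0,"gripper":0.7},{"dx":0,"dy":0,"dz":0.05,"spin":0,"gripper":0.7},{"dx":0,"dy":0,"dz":0.075,"spin":0,"gripper":0.7},{"dx":0,"dy":0,"dz":0.092,"spin":0,"gripper":0.7},{"dx":0,"dy":0,"dz":0.1,"spin":0,"gripper":0.7},{"dx":0,"dy":0,"dz":0.1,"spin":0,"gripper":0.7},{"dx":-0.01,"dy":0,"dz":0.1,"spin":0,"gripper":0.7},{"dx":-0.02,"dy":0,"dz":0.1,"spin":0,"gripper":0.7},{"dx":-0.032,"dy":-0.001,"dz":0.1,"spin":0,"gripper":0.7},{"dx":-0.045,"dy":-0.003,"dz":0.1,"spin":0,"gripper":0.7},{"dx":-0.059,"dy":-0.005,"dz":0.1,"spin":0,"gripper":0.7},{"dx":-0.073,"dy":-0.008,"dz":0.1,"spin":0,"gripper":0.7}]}}

```text
t: 11.08
tcp_pos: [450.8, 208.5, 17.0]
tool_rot: [3.14, -0.0, 1.57]
contact_force: [1.2, 0.7, 0.9]
finger_gap: 0.3
grasp_force: 0.2
```

Call:
{"name": "servo_tool", "arguments": {"motion": [{"dx":-0.013,"dy":-0.002,"dz":0,"spin":0,"gripper":0.7},{"dx":-0.026,"dy":-0.003,"dz":0,"spin":0,"gripper":0.7},{"dx":-0.039,"dy":-0.003,"dz":0,"spin":0,"gripper":0.7},{"dx":-0.052,"dy":-0.003,"dz":0,"spin":0,"gripper":0.7},{"dx":-0.065,"dy":-0.003,"dz":0,"spin":0,"gripper":0.7},{"dx":-0.078,"dy":-0.003,"dz":0,"spin":0,"gripper":0.7},{"dx":-0.091,"dy":-0.003,"dz":0,"spin":0,"gripper":0.7},{"dx":-0.104,"dy":-0.003,"dz":0,"spin":0,"gripper":0.7},{"dx":-0.117,"dy":0,"dz":0,"spin":0,"gripper":0.7},{"dx":-0.13,"dy":0.005,"dz":0,"spin":0,"gripper":0.7},{"dx":-0.143,"dy":0.011,"dz":0,"spin":0,"gripper":0.7},{"dx":-0.156,"dy":0.017,"dz":0,"spin":0,"gripper":0.7}]}}

```text
t: 12.08
tcp_pos: [467.3, 52.6, 16.3]
tool_rot: [-3.141, 0.0, 1.57]
contact_force: [0.8, 0.8, 0.5]
finger_gap: 0.298
grasp_force: 0.1
```

```bash
python3 - <<'E'
from h import *
for n in("top","scene"):
    for c,s in blobs(n,manip.grab_frame(n)): print(n,c.round(1),s,"z16",ray(n,c,16).round(1))
print(manip.get_obs()["tcp_pos"])
E
```

```text
top [175.3 214.9] 134 z16 [630.7 215.7]
top [466.1 230.6] 436 z16 [ 592.  -274.6]
top [473.2 270. ] 451 z16 [ 524.4 -281.2]
top [295.3 308.8] 155 z16 [468.6  16.9]
top [630.9 365.2] 598 z16 [ 362.3 -526.1]
scene [365.   37.2] 767 z16 [  59.  -788.6]
scene [299.9  70.2] 481 z16 [ 322.4 -665.5]
scene [284.6 164.8] 164 z16 [ 520.5 -286. ]
scene [252.5 175.7] 194 z16 [ 588.8 -279.2]
scene [403.1 312.2] 93 z16 [506.4 114. ]
scene [364.4 393.1] 202 z16 [614.  196.4]
[468.24417418  51.92687061  16.41136803]
```

Call:
{"name": "servo_tool", "arguments": {"motion": [{"dx":-0.012,"dy":0.005,"dz":0,"spin":0,"gripper":0.7},{"dx":-0.025,"dy":0.011,"dz":0,"spin":0,"gripper":0.7},{"dx":-0.038,"dy":0.017,"dz":0,"spin":0,"gripper":0.7},{"dx":-0.051,"dy":0.023,"dz":0,"spin":0,"gripper":0.7},{"dx":-0.064,"dy":0.029,"dz":0,"spin":0,"gripper":0.7},{"dx":-0.077,"dy":0.035,"dz":0,"spin":0,"gripper":0.7},{"dx":-0.09,"dy":0.041,"dz":0,"spin":0,"gripper":0.7},{"dx":-0.103,"dy":0.047,"dz":0,"spin":0,"gripper":0.7},{"dx":-0.116,"dy":0.053,"dz":0,"spin":0,"gripper":0.7},{"dx":-0.129,"dy":0.059,"dz":0,"spin":0,"gripper":0.7},{"dx":-0.142,"dy":0.065,"dz":0,"spin":0,"gripper":0.7},{"dx":-0.155,"dy":0.071,"dz":0,"spin":0,"gripper":0.7}]}}

```text
t: 13.18
tcp_pos: [539.1, -102.2, 16.3]
tool_rot: [-3.142, -0.0, 1.571]
contact_force: [-0.2, 0.1, 0.0]
finger_gap: 0.298
grasp_force: 0.0
```

Call:
{"name": "servo_tool", "arguments": {"motion": [{"dx":-0.012,"dy":0.005,"dz":0,"spin":0,"gripper":0.7},{"dx":-0.024,"dy":0.009,"dz":0,"spin":0,"gripper":0.7},{"dx":-0.036,"dy":0.011,"dz":0,"spin":0,"gripper":0.7},{"dx":-0.048,"dy":0.012,"dz":0,"spin":0,"gripper":0.7},{"dx":-0.06,"dy":0.013,"dz":0,"spin":0,"gripper":0.7},{"dx":-0.072,"dy":0.014,"dz":0,"spin":0,"gripper":0.7},{"dx":-0.084,"dy":0.015,"dz":0,"spin":0,"gripper":0.7},{"dx":-0.096,"dy":0.015,"dz":0,"spin":0,"gripper":0.7},{"dx":-0.105,"dy":0.016,"dz":0,"spin":0,"gripper":0.7},{"dx":-0.111,"dy":0.016,"dz":0,"spin":0,"gripper":0.7},{"dx":-0.111,"dy":0.016,"dz":0,"spin":0,"gripper":0.7}]}}

```text
t: 14.1
tcp_pos: [554.7, -213.4, 16.3]
tool_rot: [3.141, 0.0, 1.569]
contact_force: [0.3, -0.2, 0.4]
finger_gap: 0.303
grasp_force: 0.0
```

Call:
{"name": "servo_tool", "arguments": {"motion": [{"dx":0.01,"dy":0,"dz":0,"spin":0,"gripper":0.7},{"dx":0.02,"dy":0,"dz":0,"spin":0,"gripper":0.7},{"dx":0.02,"dy":0,"dz":-0.03,"spin":0,"gripper":0.7},{"dx":0.02,"dy":0,"dz":-0.06,"spin":0,"gripper":0.7},{"dx":0.03,"dy":0,"dz":-0.09,"spin":0,"gripper":0.7},{"dx":0.06,"dy":-0.01,"dz":-0.12,"spin":0,"gripper":0.7},{"dx":0.09,"dy":-0.02,"dz":-0.14,"spin":0,"gripper":0.7},{"dx":0.12,"dy":-0.03,"dz":-0.15,"spin":0,"gripper":0.7},{"dx":0.15,"dy":-0.04,"dz":-0.15,"spin":0,"gripper":0.7},{"dx":0.18,"dy":-0.05,"dz":-0.15,"spin":0,"gripper":0.7},{"dx":0.2,"dy":-0.06,"dz":-0.15,"spin":0,"gripper":0.7},{"dx":0.2,"dy":-0.06,"dz":-0.15,"spin":0,"gripper":0.7}]}}

```text
t: 15.1
tcp_pos: [491.8, -6.9, 166.4]
tool_rot: [-3.14, -0.002, 1.578]
contact_force: [-0.1, -0.0, -0.3]
finger_gap: 0.301
grasp_force: 0.0
```

```bash
python3 - <<'E'
from h import *
a=manip.grab_frame("top");b=manip.grab_frame("scene")
cv2.imwrite("pics/a3.png",a);cv2.imwrite("pics/b3.png",b)
u=np.array([.073,.0]);
for n,im in(("top",a),("scene",b)):
    for c,s in blobs(n,im):
        w=ray(n,c,16); d=w-[555,-248.6]
        print(n,c.round(1),s,"z16",w.round(1),"local",(.997*d[0]+.073*d[1]).round(),(-.073*d[0]+.997*d[1]).round())
E
```

```text
top [175.  214.6] 125 z16 [631.2 216.2] local 110.0 458.0
top [466.2 230.5] 429 z16 [ 592.1 -274.8] local 35.0 -29.0
top [447.6 251.8] 435 z16 [ 556.3 -240.3] local 2.0 8.0
top [473.3 270. ] 450 z16 [ 524.5 -281.2] local -33.0 -30.0
top [631. 365.] 568 z16 [ 362.7 -526.4] local -212.0 -263.0
scene [350.1  31.3] 246 z16 [  75.9 -850.3] local -522.0 -565.0
scene [300.6  70.4] 503 z16 [ 321.4 -663.1] local -263.0 -396.0
scene [284.6 165. ] 170 z16 [ 520.7 -285.5] local -37.0 -34.0
scene [252.5 175.8] 203 z16 [ 588.8 -278.9] local 32.0 -33.0
scene [277.6 180.6] 200 z16 [ 551.4 -244.5] local -3.0 4.0
scene [364.4 393.1] 204 z16 [614.  196.3] local 91.0 439.0
```

View pics/b3.png

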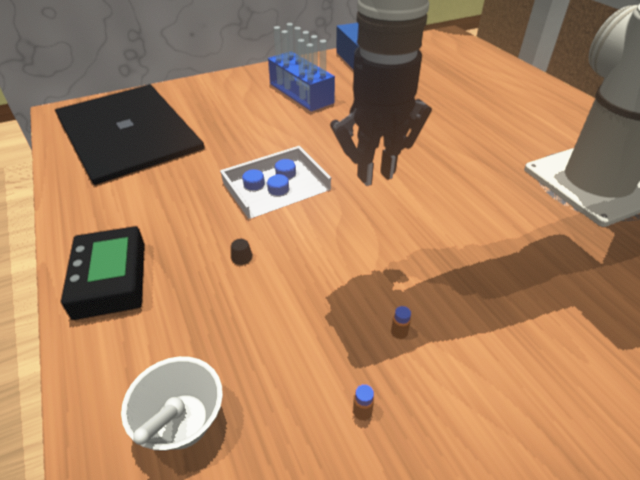

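View pics/a3.png

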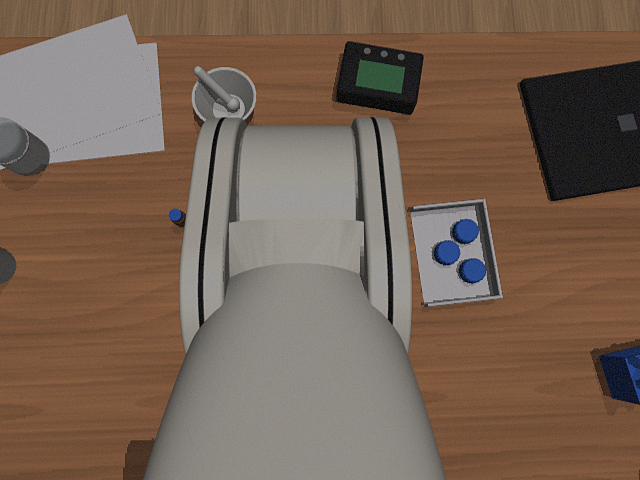

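All three caps lie flat inside the tray, at top-view pixels (466,230), (448,252) and (473,270). The vials at scene-view pixels (402,320) and (364,402) and the stopper at (241,250) are still standing where they were. The arm is clear of everything.

```bash
python3 -c "
from plant import manip
print(manip.job_done())"
```

```text
the job is handed in; nothing more can be done
None
```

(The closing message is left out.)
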